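# Zero the batch counter's thumbwheels and press its key

## Task

Zero the batch counter on the bench: with a fingertip, flick the edge of each of its two thumbwheels click by click until the lobe with the white bar points at that wheel's pointer, resting in its click. Then, with both wheels at zero, press the round key on the counter fully down and let it come up again. Only push with the fingers: do not press the key before both wheels are right, and leave the tin, the tape measure and the small box where they are.

Things in the scene. Friction and masses are not known exactly. Their poses are not given: they have to be found in the camera images.
- counter: grey batch counter, fixed; housing 120 (x) x 270 (y) mm; origin at the centre of its underside, on the table; x to its back, y to its left, z up; its front (-x) roughly faces the robot. Front deck 26 mm high (x -60 to +10 mm), hood at the back 50 mm high (x +10 to +60). Two flat thumbwheels lie over the deck, their lobes reaching 16 mm past the front edge; free air above and 60 mm of free table in front.
- left_axis (a point): centre of the left wheel (counter's +y), 41 mm above the table, at counter (-30, +75) mm, axes as the counter's. Wheel: black star, 14 mm thick (34 to 48 mm above the table), upright axis, 8 equal rounded lobes 8 mm wide, one every 45 deg; lobe tips at radius 46 mm, round body between them radius 30 mm. One lobe carries a low white radial bar (36 x 6 mm, 2.5 mm proud): the mark.
- right_axis (a point): centre of the right wheel (counter's -y), the same as the left, at counter (-30, -75) mm, 41 mm above the table, axes as the counter's. (Solid furniture nearer the robot: a black bag on the table straight ahead, and a tall drawer cabinet to the right, at x 0.28 to 0.56, y below -0.22 m, over which the arm must pass if it comes from that side.)
- left_wheel (a joint): left wheel's angle, rad, counter-clockwise from above positive; 0 (or a whole turn) = zero, barred lobe at the pointer. Starts 1 to 3 clicks on the minus side (about -0.785, -1.571 or -2.356). Clicks every 45 deg (0.785 rad), with a lobe towards the pointer and so one straight to the counter's front too.
- right_wheel (a joint): right wheel's angle, same signs and clicks; starts 1 to 3 clicks on the plus side. Both wheels: no end stops; a lobe pushed sideways resists with about 3 to 6 N at its tip; past half a click (23 deg) the wheel jumps on to the next click, as far as the finger leaves it room; let go before that, it springs back.
- left_mark (a point): point on the upper face of the left wheel, on the white bar 40 mm from the axis (near the barred lobe's tip); turns with the wheel
- right_mark (a point): the same point on the right wheel
- left_home (a point): where left_mark lies when the left wheel is at zero: 40 mm from the wheel's axis straight towards the counter's back, just before the tip of the left pointer, a bright metal fin on the front of the hood's top, 54 mm above the table
- right_home (a point): where right_mark lies when the right wheel is at zero, before the tip of the right pointer
- set_key_top (a point): centre of the upper face of the round grey key (28 mm across), on top of the hood in the middle, between the two pointers; it moves 6 mm straight down, needs about 5 N to go fully down, and springs back
- set_key (a joint): travel of the key, m: 0 up, 0.006 fully down
- tin: food tin, 75 mm across, 58 mm high, loose, standing behind the counter; origin at the centre of its underside. To be left alone.
- tape_measure: yellow tape measure, 36 x 84 x 70 mm, loose, at the counter's left end; origin at the centre of its underside. To be left alone.
- staple_box: small white and blue carton, 56 x 85 x 41 mm, loose, at the counter's right end; origin at the centre of its underside. To be left alone.

How it is judged (in metres and radians):
On the way, in this order (a step that is already met when the one before it is completed fails the run):
1. both thumbwheels rest at zero, the white bar at the pointer (distance between left_mark and left_home below 0.006 m and distance between right_mark and right_home below 0.006 m and velocity of joint left_wheel between -0.1 and 0.1 rad/s and velocity of joint right_wheel between -0.1 and 0.1 rad/s), for 0.2 s.
2. the key is pressed fully down with both wheels at zero (distance between left_mark and left_home below 0.006 m and distance between right_mark and right_home below 0.006 m and value of joint set_key above 0.0045 m), for 0.05 s.
At the end, for the whole second after the job is handed in: both white-bar marks are within 6 mm of their home points (one click is 31 mm) and the wheels are still; the key has been pressed at least 4.5 mm down since, and is up again (less than 1.5 mm); the tin, the tape measure and the carton are within 30 mm of where they stood (all of step 1 and value of joint set_key below 0.0015 m and distance of each of tin, tape_measure, staple_box from where it was at the start of the episode below 0.03 m); the robot touches nothing.
It fails at once if the key is pressed while a wheel is not at zero (value of joint set_key above 0.0035 m and not (distance between left_mark and left_home below 0.006 m and distance between right_mark and right_home below 0.006 m)).
It fails at once if the tin is pushed away or lifted (distance of tin from where it was at the start of the episode above 0.03 m).
It fails at once if the tape measure is pushed away or lifted (distance of tape_measure from where it was at the start of the episode above 0.03 m).
It fails at once if the carton is pushed away or lifted (distance of staple_box from where it was at the start of the episode above 0.03 m).
It also fails if it takes over 72 s, if anything falls off the work surface, if the arm or the gripper's body presses on something with over 40 N, if the wrist force passes 120 N, or if a joint passes its speed limit or range.

## Robot

A 7-joint arm with a two-finger parallel gripper is mounted at the origin on a cart in front of the work surface, level with it; the furniture and walls round the work are solid. World frame = base frame: x ahead of the robot, y to its left, z up, the work surface at z = 0. Lengths are in m, angles in degrees, forces in N, time in s.
With the tool pointing down it reaches from about 0.425 to 1.025 m from the base axis. Payload 9.4 kg.
Tool frame: the origin (TCP) lies at the very end of the fingers, on their centre line; the grasp point (between the pads) lies 19 mm behind it; z points along the fingers, y is the line along which they close (so a half turn about z gives the same grasp; the last joint's range is limited). The gripper opens to 85 mm and grips with 20 to 120 N. Pads are 22 mm wide; open, the fingers measure 114 mm over their backs; the gripper's body (76 mm by 85 mm) begins 54 mm behind the grasp point. The pads swing forward as they close: fully open they stand 13 mm farther back than shut.
Start: joints at [-74.238, 34.337, -0.143, 91.639, 0.103, 54.024, -4.572], TCP at [0.25, 0.681, 0.231] pointing down, gripper open.
Joint ranges: [-147.43, 147.43], [-19.82, 112.94], [-74.19, 73.91], [6.32, 146.72], [-59.91, 239.91], [6.04, 106.73], [-150.56, 150.56]. Speed limits (degrees/s): [127.2, 127.2, 172.46, 172.46, 180, 180, 180].

## Interface

Orientations are given as a 3x3 rotation matrix whose columns are the frame's x, y, z axes.
In Python, from bench import ctrl gives the robot as it stands.
- The arm moves only by the tool servo_tool, never from a script. Its argument "rows" is a list of rows, each an object with "claw": the closure, from 0 (fully open) to 1 (shut); "xyz": the shift along the tool's x, y, z in m, a list of three; "yaw": the turn about the tool's z in rad. A call has exactly 8 rows; each row is the pose to reach, as a shift and turn from the pose commanded when the call began, along the tool's axes at that moment; what a row does not reach only later rows make up. A row lasts 1/8 s, in which the tool goes at most 62.5 mm and 10.7 degrees, less where a joint would pass 70% of its speed; a pose out of reach is approached as far as the arm can. A call with a gripper value outside its range is refused whole. The fingers move at their own pace and stop on an object; "force" is the grip in N (left out, the last holds). Time passes only in rows, so rows that repeat a pose let the fingers close, or fill a call up. It gives the time, the measured TCP pose, the force, the opening and the grip force at its end, in the units of the state.
- ctrl.state(): the state, without advancing time (a new reading comes with each control period).
- ctrl.get_image(name): name is "scene" or "side" or "wrist"; returns the picture (420x560x3 uint8, red, green, blue); there is no depth.
- ctrl.calibration(name): a dict with "fovy" (degrees; the focal length in pixels is half the picture's height over the tangent of half this angle, whatever the lens; pixels are square), "cx", "cy" (the principal point, pixels), "view" (4x4, takes a point from world to camera coordinates); the wrist camera has in their place "hand_eye" (4x4, takes a point from camera to tool coordinates, whose origin is the TCP and whose axes are the flange's). Camera axes: x right, y down, z forward; pixel columns grow to the right and rows downward; lengths in m; the calibration is good to about 2 mm. A picture is of the moment at which its call begins: read the wrist's pose just before it. calibration takes no time and is no camera call.
- ctrl.close_job(): hands the job in; it is judged then, once.
The state is a dict: "t": time; "q": joint angles; "qvel": joint speeds; "tau": joint torques, N m; "eef_pos": TCP position; "orientation": TCP orientation; "force": force on the tool from outside, world axes, zero at the start; "ft_torque": the same for the moment, N m; "grip_width": opening from 0.0 (shut) to 1.0 (fully open); "grip_force": force on a finger pad.
Only numpy, scipy, OpenCV 4.12 (cv2) and the standard library are available. Lean on these libraries where they do the work, as an engineer would, in place of code of your own. Each camera call takes 0.05 s, during which the arm holds its last target. There are 200 camera calls.

## Working session

There is one attempt and no reset: what is moved stays moved. The work goes in short steps, Python scripts to look and compute and a tool call to move; the robot and the scene stay as the last step left them, time stands still between calls to the robot, and variables do not carry over. Pictures are saved under pics/ and viewed, at most 11 in all, crops included, and the job is handed in when it is done.

Besides the shell and the picture viewer there is one more tool, called after "Emit:" by a JSON object that holds its "fn" and its "kwargs", one argument or row to a line. servo_tool: Moves the arm, as the interface text tells. Its arguments: {"type":"object","properties":{"rows":{"type":"array"},"force":{"type":"number"}},"required":["rows"]}

```bash
mkdir -p pics; python3 - <<'E'
from bench import ctrl
import cv2,json
s=ctrl.state();print({k:s[k] for k in('t','eef_pos','orientation','force','grip_width')})
for n in('scene','side','wrist'):
    c=ctrl.calibration(n);print(n,c)
for n in('scene','side'):
    cv2.imwrite(f'pics/{n}0.png',ctrl.get_image(n)[:,:,::-1])
E
```

```text
{'t': 0.0, 'eef_pos': array([0.24969991, 0.6801541 , 0.23044476]), 'orientation': array([[-9.38769135e-01,  3.44546626e-01, -3.66767896e-04],
       [ 3.44546782e-01,  9.38767992e-01, -1.47377276e-03],
       [-1.63473471e-04, -1.50990108e-03, -9.99998847e-01]]), 'force': array([-0.02217482,  0.02839515, -1.26853827]), 'grip_width': 1.0025727038451642}
scene {'fovy': 53.03015577192045, 'cx': 280.80896392350684, 'cy': 211.31113800939835, 'view': array([[-0.8638091 , -0.50341444, -0.02019271,  0.62115593],
       [-0.35402457,  0.63501171, -0.68660522,  0.25229776],
       [ 0.35846959, -0.58594712, -0.72674997,  0.79732028],
       [ 0.        ,  0.        ,  0.        ,  1.        ]])}
side {'fovy': 48.8412009211895, 'cx': 276.2697283897279, 'cy': 216.10268022574527, 'view': array([[ 0.87979844, -0.47489679,  0.02068194, -0.58050326],
       [-0.25032683, -0.4998672 , -0.82913766,  0.28742022],
       [ 0.40409304,  0.72429678, -0.55866179,  0.65809026],
       [ 0.        ,  0.        ,  0.        ,  1.        ]])}
wrist {'fovy': 61.61055042484695, 'cx': 274.7758742170419, 'cy': 211.69012882183415, 'hand_eye': array([[-6.45528799e-04, -9.61198337e-01, -2.75857465e-01,
         6.99762399e-02],
       [ 9.99999666e-01, -4.82213815e-04, -6.59853327e-04,
         5.93032947e-05],
       [ 5.01227640e-04, -2.75857799e-01,  9.61198327e-01,
        -1.41832674e-01],
       [ 0.00000000e+00,  0.00000000e+00,  0.00000000e+00,
         1.00000000e+00]])}
```

View pics/scene0.png

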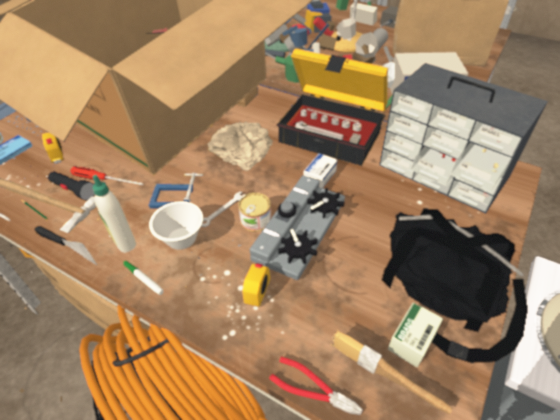

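View pics/side0.png

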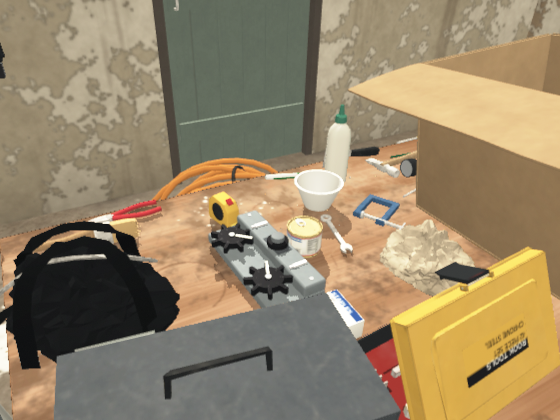

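The counter stands in the middle of the scene picture: left wheel ~(297,245), right wheel ~(323,203), key ~(288,207). In the side view they are at (233,237), (268,279) and (278,241). I'll enlarge those areas.

```bash
python3 - <<'E'
import cv2,numpy as np
a=cv2.imread('pics/scene0.png')[150:310,235:365]; b=cv2.imread('pics/side0.png')[185:315,195:355]
a=cv2.resize(a,None,fx=3.5,fy=3.5,interpolation=3)
cv2.imwrite('pics/ca.png',a)
cv2.imwrite('pics/cb.png',cv2.resize(b,None,fx=4.5,fy=4.5,interpolation=3))
E
```

```text
(no output)
```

View pics/ca.png

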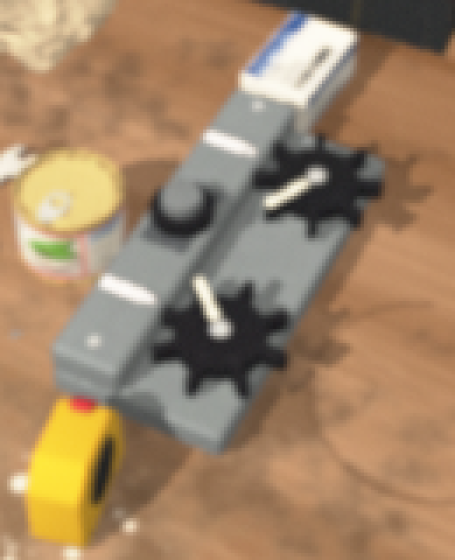

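View pics/cb.png

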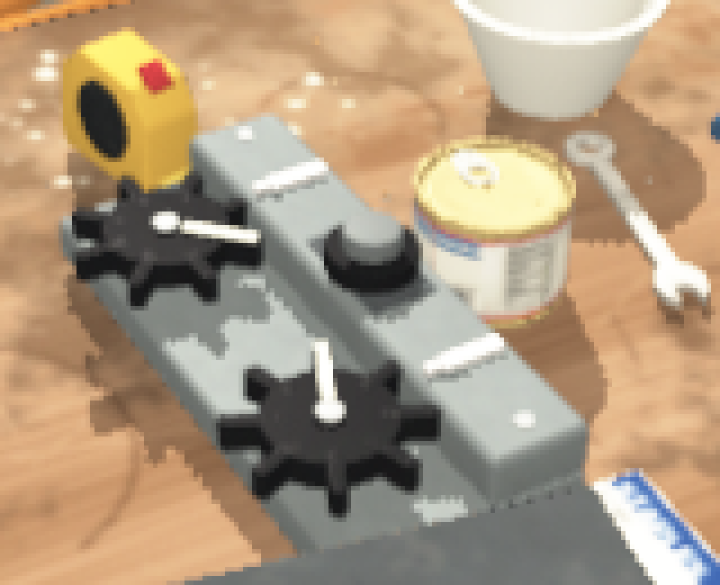

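Scene crop: hubs at (221,328) left and (317,175) right, bar ends (200,280) and (268,204). Side crop: hubs (166,222) and (329,411), bar ends (258,237) and (320,344).

```bash
cat > h.py <<'E'
import numpy as np,cv2
from bench import ctrl
def P(n):
    c=ctrl.calibration(n);f=210/np.tan(np.radians(c['fovy']/2))
    return np.array([[f,0,c['cx']],[0,f,c['cy']],[0,0,1]])@c['view'][:3]
def tri(a,b):
    X=cv2.triangulatePoints(P('scene'),P('side'),np.array(a,float).reshape(2,1),np.array(b,float).reshape(2,1))
    return X[:3,0]/X[3,0]
E
python3 - <<'E'
from h import *
d={'L':[(221,328),(166,222)],'R':[(317,175),(329,411)],'sL':[(93,341),(245,132)],'sR':[(257,105),(524,418)],'key':[(184,200),(375,235)],'Lb':[(200,280),(258,237)],'Rb':[(268,204),(320,344)]}
X={}
for k,(a,b) in d.items():
    a=np.array(a)/3.5+(235,150);b=np.array(b)/4.5+(195,185)
    X[k]=tri(a,b);x=np.append(X[k],1);e=[]
    for n,p in(('scene',a),('side',b)):
        u=P(n)@x;e.append((u[:2]/u[2]-p).round(1))
    print(k,X[k].round(4),e)
y=X['L']-X['R'];ys=X['sL']-X['sR'];print(np.linalg.norm(y[:2]),np.degrees(np.arctan2(y[1],y[0])),np.degrees(np.arctan2(ys[1],ys[0])))
th=np.arctan2(y[1],y[0])-np.pi/2
print('yaw',np.degrees(th))
for w,b in(('L','Lb'),('R','Rb')):
    v=X[b]-X[w];print(w,np.degrees(np.arctan2(v[1],v[0])-th),np.linalg.norm(v[:2]))
m=(X['L']+X['R'])/2;print(X['key']-m, 'key rel in frame',np.array([[np.cos(th),np.sin(th)],[-np.sin(th),np.cos(th)]])@(X['key']-m)[:2])
E
```

```text
L [0.612  0.1084 0.0505] [array([-0.4, -0.3]), array([-0.4,  0.2])]
R [ 0.6187 -0.0411  0.0506] [array([-0.3, -0.2]), array([-0.3,  0.2])]
sL [0.6755 0.1571 0.052 ] [array([-0.4, -0.4]), array([-0.4,  0.3])]
sR [ 0.6866 -0.0825  0.0522] [array([-0.2, -0.2]), array([-0.3,  0.2])]
key [0.6805 0.0364 0.0669] [array([-0.8, -0.8]), array([-0.9,  0.6])]
Lb [0.644  0.0794 0.0498] [array([-0.7, -0.6]), array([-0.7,  0.5])]
Rb [ 0.6354 -0.0009  0.0501] [array([-0.3, -0.2]), array([-0.3,  0.2])]
0.14967932189567137 92.56350133801645 92.65620711323194
yaw 2.563501338016446
L -44.7240811611318 0.04320393028872579
R 64.87739641085821 0.043543605013821346
[0.06513531 0.00270079 0.01637321] key rel in frame [ 0.06519093 -0.00021519]
```

```bash
python3 - <<'E'
from h import *
th=np.radians(2.56)
for w,c in(('L',(.612,.1084)),('R',(.6187,-.0411))):
  for a in (-45,45,67,90):
    for r in (.040,.0455):
      x=np.array([c[0]+r*np.cos(th+np.radians(a)),c[1]+r*np.sin(th+np.radians(a)),.0505 if r<.044 else .041,1])
      u=P('scene')@x;v=P('side')@x
      print(w,a,r,((u[:2]/u[2]-(235,150))*3.5).round(),((v[:2]/v[2]-(195,185))*4.5).round())
E
```

```text
L -45 0.04 [199. 281.] [248. 237.]
L -45 0.0455 [197. 284.] [260. 256.]
L 45 0.04 [158. 343.] [191. 175.]
L 45 0.0455 [150. 354.] [195. 185.]
L 67 0.04 [170. 360.] [159. 174.]
L 67 0.0455 [163. 374.] [159. 183.]
L 90 0.04 [191. 373.] [127. 179.]
L 90 0.0455 [187. 389.] [122. 190.]
R -45 0.04 [295. 136.] [423. 430.]
R -45 0.0455 [292. 141.] [435. 450.]
R 45 0.04 [261. 188.] [352. 352.]
R 45 0.0455 [253. 199.] [355. 361.]
R 67 0.04 [273. 202.] [316. 350.]
R 67 0.0455 [266. 215.] [314. 359.]
R 90 0.04 [292. 212.] [280. 357.]
R 90 0.0455 [288. 227.] [274. 367.]
```

Emit:
{"fn": "servo_tool", "kwargs": {
  "rows": [
    {"claw":1,"xyz":[-0.03,-0.028,0],"yaw":0.147},
    {"claw":1,"xyz":[-0.07,-0.065,0],"yaw":0.294},
    {"claw":1,"xyz":[-0.11,-0.103,0],"yaw":0.441},
    {"claw":1,"xyz":[-0.155,-0.145,0],"yaw":0.588},
    {"claw":1,"xyz":[-0.2,-0.187,0],"yaw":0.735},
    {"claw":1,"xyz":[-0.245,-0.229,0],"yaw":0.881},
    {"claw":1,"xyz":[-0.285,-0.266,0],"yaw":1.028},
    {"claw":1,"xyz":[-0.328,-0.306,0],"yaw":1.175}
  ]
}}

```text
t: 1.1
eef_pos: [0.4528, 0.2788, 0.2313]
orientation: [[-0.04, 0.999, 0.0], [0.999, 0.04, 0.0], [0.0, 0.0, -1.0]]
force: [1.7, 0.9, 0.1]
grip_width: 0.001
grip_force: 0.0
```

```bash
cat >> h.py <<'E'
Lw=np.array([.612,.1084]);Rw=np.array([.6187,-.0411]);TH=np.radians(2.56)
Rc=np.array([[np.cos(TH),-np.sin(TH)],[np.sin(TH),np.cos(TH)]])  # counter->world
def st(w=None):
    s=ctrl.state();p=np.array(s['eef_pos']);print('t',round(s['t'],2),'p',p.round(4),'F',np.array(s['force']).round(1),'w',round(s['grip_width'],2))
    for n,c in(('L',Lw),('R',Rw)): print(n,'rel',(Rc.T@(p[:2]-c)).round(4))
    print('toolyaw(y axis)',np.degrees(np.arctan2(s['orientation'][1][1],s['orientation'][0][1])).round(2),'zaxis',s['orientation'][:,2].round(3))
    return s
def go(w,rel,z):
    "tool-axis shift to counter-relative point rel of wheel axis w at height z"
    s=ctrl.state();t=np.append((Lw if w=='L' else Rw)+Rc@np.array(rel),z)
    print('shift',(np.array(s['orientation']).T@(t-np.array(s['eef_pos']))).round(4))
def snap(name,fn,crop,k):
    im=ctrl.get_image(name)[:,:,::-1];r0,r1,c0,c1=crop
    cv2.imwrite(fn,cv2.resize(im[r0:r1,c0:c1],None,fx=k,fy=k,interpolation=3))
E
python3 - <<'E'
from h import *
st();go('L',(-.08,.019),.15)
c=P('scene')
for uv in((388,262),(385,240)):
  for z in(0,.1):
    A=np.c_[c[:,:2],-np.array([*uv,1])];print(uv,z,np.linalg.solve(A,-(c[:,2]*z+c[:,3]))[:2].round(3))
E
```

```text
t 1.1 p [0.4528 0.2788 0.2313] F [1.7 0.9 0.1] w 0.0
L rel [-0.1514  0.1774]
R rel [-0.1515  0.327 ]
toolyaw(y axis) 2.28 zaxis [ 0.  0. -1.]
shift [-0.158   0.0722  0.0813]
(388, 262) 0 [0.43  0.021]
(388, 262) 0.1 [0.418 0.099]
(385, 240) 0 [ 0.459 -0.036]
(385, 240) 0.1 [0.443 0.05 ]
```

Emit:
{"fn": "servo_tool", "kwargs": {
  "rows": [
    {"claw":1,"xyz":[-0.035,0.016,0.015],"yaw":-0.005},
    {"claw":1,"xyz":[-0.08,0.036,0.035],"yaw":-0.005},
    {"claw":1,"xyz":[-0.125,0.056,0.06],"yaw":-0.005},
    {"claw":1,"xyz":[-0.15,0.068,0.075],"yaw":-0.005},
    {"claw":1,"xyz":[-0.158,0.072,0.081],"yaw":-0.005},
    {"claw":1,"xyz":[-0.158,0.072,0.081],"yaw":-0.005},
    {"claw":1,"xyz":[-0.158,0.072,0.081],"yaw":-0.005},
    {"claw":1,"xyz":[-0.158,0.072,0.081],"yaw":-0.005}
  ]
}}

```text
t: 2.1
eef_pos: [0.531, 0.127, 0.1508]
orientation: [[-0.051, 0.999, 0.001], [0.999, 0.051, 0.001], [0.001, 0.001, -1.0]]
force: [0.2, 0.2, 0.2]
grip_width: -0.003
grip_force: 0.0
```

```bash
python3 - <<'E'
from h import *
st();go('L',(-.08,.019),.034)
a=ctrl.get_image('wrist')[:,:,::-1];b=ctrl.get_image('side')[215:315,195:325,::-1]
cv2.imwrite('pics/w1.png',np.hstack([cv2.resize(a,(400,300)),cv2.resize(b,(390,300),interpolation=3)]))
E
```

```text
t 2.1 p [0.531  0.127  0.1508] F [0.2 0.2 0.2] w -0.0
L rel [-0.0801  0.0222]
R rel [-0.0801  0.1719]
toolyaw(y axis) 2.92 zaxis [ 0.001  0.001 -1.   ]
shift [-0.0033  0.      0.1168]
```

View pics/w1.png

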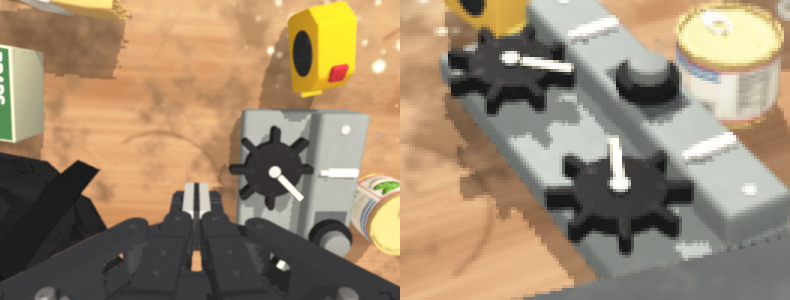

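Wrist view: the shut fingertips at (197,185) stand in front of the left wheel, with the tape at its left end. The side view still shows the right bar near 67°, between two clicks. I'll descend and do the left wheel first.

Emit:
{"fn": "servo_tool", "kwargs": {
  "rows": [
    {"claw":1,"xyz":[-0.003,0,0.03],"yaw":0.005},
    {"claw":1,"xyz":[-0.003,0,0.07],"yaw":0.005},
    {"claw":1,"xyz":[-0.003,0,0.1],"yaw":0.005},
    {"claw":1,"xyz":[-0.003,0,0.115],"yaw":0.005},
    {"claw":1,"xyz":[-0.003,0,0.115],"yaw":0.005},
    {"claw":1,"xyz":[-0.003,0.01,0.115],"yaw":0.005},
    {"claw":1,"xyz":[-0.003,0.02,0.115],"yaw":0.005},
    {"claw":1,"xyz":[-0.003,0.02,0.115],"yaw":0.005}
  ]
}}

```text
t: 3.2
eef_pos: [0.553, 0.1239, 0.0361]
orientation: [[-0.044, 0.999, 0.002], [0.999, 0.044, 0.0], [0.0, 0.002, -1.0]]
force: [-0.7, 0.8, -0.1]
grip_width: -0.003
grip_force: 0.0
```

```bash
python3 - <<'E'
from h import *
st();go('L',(-.0525,.019),.036)
E
```

```text
t 3.2 p [0.553  0.1239 0.0361] F [-0.7  0.8 -0.1] w -0.0
L rel [-0.0582  0.0181]
R rel [-0.0583  0.1677]
toolyaw(y axis) 2.52 zaxis [ 0.002  0.    -1.   ]
shift [0.0009 0.0057 0.0001]
```

Emit:
{"fn": "servo_tool", "kwargs": {
  "rows": [
    {"claw":1,"xyz":[0,0.006,0],"yaw":0},
    {"claw":1,"xyz":[0,0.006,0],"yaw":0},
    {"claw":1,"xyz":[-0.004,0.006,0],"yaw":0},
    {"claw":1,"xyz":[-0.008,0.006,0],"yaw":0},
    {"claw":1,"xyz":[-0.012,0.006,0],"yaw":0},
    {"claw":1,"xyz":[-0.016,0.006,0],"yaw":0},
    {"claw":1,"xyz":[-0.018,0.006,0],"yaw":0},
    {"claw":1,"xyz":[-0.018,0.006,0],"yaw":0}
  ]
}}

```text
t: 4.2
eef_pos: [0.5578, 0.1075, 0.0353]
orientation: [[-0.046, 0.999, -0.0], [0.999, 0.046, 0.002], [0.002, -0.0, -1.0]]
force: [-0.6, 7.0, -0.4]
grip_width: 0.001
grip_force: 3.4
```

```bash
python3 - <<'E'
from h import *
st()
b=ctrl.get_image('side')[215:315,195:325,::-1];a=ctrl.get_image('scene')[190:290,255:385,::-1]
cv2.imwrite('pics/p1.png',np.hstack([cv2.resize(x,(390,300),interpolation=3) for x in(a,b)]))
E
```

```text
t 4.2 p [0.5578 0.1075 0.0353] F [-0.6  7.  -0.4] w 0.0
L rel [-0.0542  0.0015]
R rel [-0.0542  0.1511]
toolyaw(y axis) 2.62 zaxis [-0.     0.002 -1.   ]
```

View pics/p1.png

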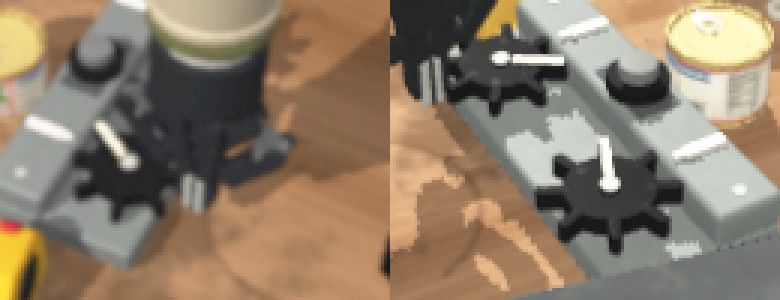

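The finger is in contact with 7 N, and the left bar has turned to about half a click. I'll push on and then withdraw.

Emit:
{"fn": "servo_tool", "kwargs": {
  "rows": [
    {"claw":1,"xyz":[-0.003,0,0],"yaw":0},
    {"claw":1,"xyz":[-0.006,0,0],"yaw":0},
    {"claw":1,"xyz":[-0.009,0,0],"yaw":0},
    {"claw":1,"xyz":[-0.009,0,0],"yaw":0},
    {"claw":1,"xyz":[-0.009,-0.01,0],"yaw":0},
    {"claw":1,"xyz":[-0.009,-0.022,0],"yaw":0},
    {"claw":1,"xyz":[-0.009,-0.025,0],"yaw":0},
    {"claw":1,"xyz":[-0.009,-0.025,0],"yaw":0}
  ]
}}

```text
t: 5.3
eef_pos: [0.5334, 0.0959, 0.0354]
orientation: [[-0.044, 0.999, 0.0], [0.999, 0.044, 0.0], [0.0, 0.0, -1.0]]
force: [-0.3, 0.6, -0.9]
grip_width: 0.001
grip_force: 0.0
```

```bash
cat >> h.py <<'E'
def bars():
    "bar angle of each wheel: render candidate bars, best white match over both cameras"
    ims={n:ctrl.get_image(n).min(axis=2).astype(float) for n in('scene','side')}
    for nm,c in(('L',Lw),('R',Rw)):
        out=[]
        for n,g in ims.items():
            g=cv2.GaussianBlur(g,(0,0),.7);sc=[]
            angs=np.arange(-180,180,3)
            for a in angs:
                r=np.linspace(.012,.036,9);x=np.c_[c[0]+r*np.cos(TH+np.radians(a)),c[1]+r*np.sin(TH+np.radians(a)),np.full(9,.0505),np.ones(9)].T
                u=P(n)@x;u=(u[:2]/u[2]).astype(np.float32)
                sc.append(cv2.remap(g.astype(np.float32),u[0],u[1],1).mean())
            i=int(np.argmax(sc));out.append((n,int(angs[i]),round(float(sc[i]))))
        print(nm,out)
E
python3 - <<'E'
from h import *
st();bars();go('R',(-.08,-.019),.1)
E
```

```text
t 5.3 p [0.5334 0.0959 0.0354] F [-0.3  0.6 -0.9] w 0.0
L rel [-0.0791 -0.009 ]
R rel [-0.0791  0.1407]
toolyaw(y axis) 2.53 zaxis [ 0.  0. -1.]
L [('scene', -9, 213), ('side', -6, 226)]
R [('scene', -168, 177), ('side', 63, 245)]
shift [-0.1596 -0.0013 -0.0646]
```

Emit:
{"fn": "servo_tool", "kwargs": {
  "rows": [
    {"claw":1,"xyz":[0,0,-0.03],"yaw":0},
    {"claw":1,"xyz":[-0.03,0,-0.05],"yaw":0},
    {"claw":1,"xyz":[-0.07,0,-0.06],"yaw":0},
    {"claw":1,"xyz":[-0.11,-0.001,-0.06],"yaw":0},
    {"claw":1,"xyz":[-0.15,-0.001,-0.06],"yaw":0},
    {"claw":1,"xyz":[-0.175,-0.001,-0.05],"yaw":0},
    {"claw":1,"xyz":[-0.181,-0.001,-0.04],"yaw":0},
    {"claw":1,"xyz":[-0.181,-0.001,-0.04],"yaw":0}
  ]
}}

```text
t: 6.4
eef_pos: [0.5401, -0.0847, 0.0745]
orientation: [[-0.044, 0.999, -0.001], [0.999, 0.044, 0.0], [0.0, -0.001, -1.0]]
force: [-0.1, 0.7, 0.7]
grip_width: -0.001
grip_force: 0.0
```

```bash
python3 - <<'E'
from h import *
st();bars();go('R',(-.08,-.04),.036)
a=ctrl.get_image('wrist')[:,:,::-1];b=ctrl.get_image('scene')[190:290,255:385,::-1]
cv2.imwrite('pics/w2.png',np.hstack([cv2.resize(a,(400,300)),cv2.resize(b,(390,300),interpolation=3)]))
E
```

```text
t 6.4 p [ 0.5401 -0.0847  0.0745] F [-0.1  0.7  0.7] w -0.0
L rel [-0.0804 -0.1897]
R rel [-0.0804 -0.04  ]
toolyaw(y axis) 2.51 zaxis [-0.001  0.    -1.   ]
L [('scene', -3, 213), ('side', 60, 40)]
R [('scene', 63, 200), ('side', 63, 244)]
shift [-0.0009  0.0001  0.0391]
```

View pics/w2.png

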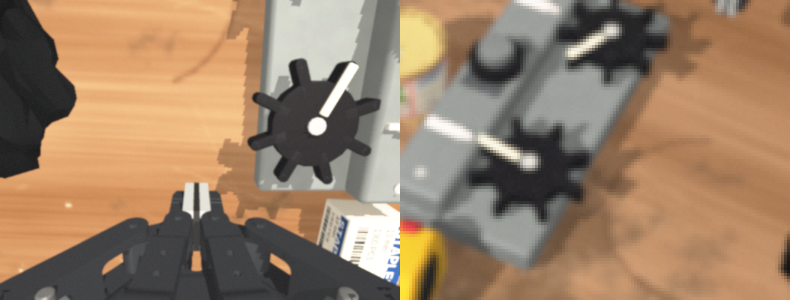

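The left bar is at its pointer. The right bar stands between clicks (~63°), and the bag and carton are clear. I'll descend and engage the right wheel from its -y side.

Emit:
{"fn": "servo_tool", "kwargs": {
  "rows": [
    {"claw":1,"xyz":[-0.001,0,0.025],"yaw":0},
    {"claw":1,"xyz":[-0.001,0,0.039],"yaw":0},
    {"claw":1,"xyz":[-0.001,0.015,0.039],"yaw":0},
    {"claw":1,"xyz":[-0.001,0.027,0.039],"yaw":0},
    {"claw":1,"xyz":[-0.001,0.027,0.039],"yaw":0},
    {"claw":1,"xyz":[0.004,0.027,0.039],"yaw":0},
    {"claw":1,"xyz":[0.008,0.027,0.039],"yaw":0},
    {"claw":1,"xyz":[0.008,0.027,0.039],"yaw":0}
  ]
}}

```text
t: 7.6
eef_pos: [0.5669, -0.0752, 0.0364]
orientation: [[-0.045, 0.999, -0.0], [0.999, 0.045, 0.0], [0.0, -0.0, -1.0]]
force: [0.7, -0.1, 0.5]
grip_width: -0.002
grip_force: 0.0
```

```bash
python3 - <<'E'
from h import *
st();bars()
E
```

```text
t 7.6 p [ 0.5669 -0.0752  0.0364] F [ 0.7 -0.1  0.5] w -0.0
L rel [-0.0533 -0.1814]
R rel [-0.0533 -0.0318]
toolyaw(y axis) 2.57 zaxis [-0.  0. -1.]
L [('scene', -3, 212), ('side', 3, 141)]
R [('scene', 63, 200), ('side', 63, 115)]
```

Emit:
{"fn": "servo_tool", "kwargs": {
  "rows": [
    {"claw":1,"xyz":[0.003,0,0],"yaw":0},
    {"claw":1,"xyz":[0.006,0,0],"yaw":0},
    {"claw":1,"xyz":[0.009,0,0],"yaw":0},
    {"claw":1,"xyz":[0.012,0,0],"yaw":0},
    {"claw":1,"xyz":[0.015,0,0],"yaw":0},
    {"claw":1,"xyz":[0.015,0,0],"yaw":0},
    {"claw":1,"xyz":[0.015,0,0],"yaw":0},
    {"claw":1,"xyz":[0.015,0,0],"yaw":0}
  ]
}}

```text
t: 8.7
eef_pos: [0.5665, -0.061, 0.0363]
orientation: [[-0.044, 0.999, 0.0], [0.999, 0.044, -0.0], [-0.0, 0.0, -1.0]]
force: [-0.4, -0.3, -0.2]
grip_width: -0.001
grip_force: 0.0
```

```bash
python3 - <<'E'
from h import *
st();bars()
E
```

```text
t 8.7 p [ 0.5665 -0.061   0.0363] F [-0.4 -0.3 -0.2] w -0.0
L rel [-0.053  -0.1672]
R rel [-0.053  -0.0175]
toolyaw(y axis) 2.51 zaxis [ 0. -0. -1.]
L [('scene', -3, 212), ('side', 39, 95)]
R [('scene', 51, 199), ('side', 48, 151)]
```

The wheel dropped into its 45° click. One more flick.

Emit:
{"fn": "servo_tool", "kwargs": {
  "rows": [
    {"claw":1,"xyz":[0.006,0,0],"yaw":0},
    {"claw":1,"xyz":[0.012,0,0],"yaw":0},
    {"claw":1,"xyz":[0.017,0,0],"yaw":0},
    {"claw":1,"xyz":[0.022,0,0],"yaw":0},
    {"claw":1,"xyz":[0.0265,0,0],"yaw":0},
    {"claw":1,"xyz":[0.0265,0,0],"yaw":0},
    {"claw":1,"xyz":[0.0265,-0.012,0],"yaw":0},
    {"claw":1,"xyz":[0.0265,-0.026,0],"yaw":0}
  ]
}}

```text
t: 9.8
eef_pos: [0.5387, -0.0355, 0.0364]
orientation: [[-0.044, 0.999, 0.001], [0.999, 0.044, 0.0], [-0.0, 0.001, -1.0]]
force: [0.0, 0.1, 0.1]
grip_width: 0.002
grip_force: 0.0
```

```bash
python3 - <<'E'
from h import *
st();bars();go('L',(.0652,-.075),.12)
E
```

```text
t 9.8 p [ 0.5387 -0.0355  0.0364] F [0.  0.1 0.1] w 0.0
L rel [-0.0797 -0.1405]
R rel [-0.0797  0.0092]
toolyaw(y axis) 2.53 zaxis [ 0.001  0.    -1.   ]
L [('scene', -3, 212), ('side', -3, 91)]
R [('scene', 18, 203), ('side', 18, 237)]
shift [ 0.0659  0.1463 -0.0838]
```

Emit:
{"fn": "servo_tool", "kwargs": {
  "rows": [
    {"claw":1,"xyz":[0,0,-0.01],"yaw":0},
    {"claw":1,"xyz":[0,0,-0.03],"yaw":0},
    {"claw":1,"xyz":[0,0,-0.06],"yaw":0},
    {"claw":1,"xyz":[0,0,-0.084],"yaw":0},
    {"claw":1,"xyz":[0,0,-0.084],"yaw":0},
    {"claw":1,"xyz":[0,0,-0.084],"yaw":0},
    {"claw":1,"xyz":[0,0,-0.084],"yaw":0},
    {"claw":1,"xyz":[0,0,-0.084],"yaw":0}
  ]
}}

```text
t: 10.9
eef_pos: [0.539, -0.0356, 0.1196]
orientation: [[-0.044, 0.999, -0.001], [0.999, 0.044, -0.0], [-0.0, -0.001, -1.0]]
force: [0.2, -0.0, 0.1]
grip_width: -0.001
grip_force: 0.0
```

```bash
python3 - <<'E'
from h import *
st();bars()
a=ctrl.get_image('side')[215:315,195:325,::-1];b=ctrl.get_image('scene')[170:270,255:385,::-1]
cv2.imwrite('pics/w3.png',np.hstack([cv2.resize(a,(390,300),interpolation=3),cv2.resize(b,(390,300),interpolation=3)]))
E
```

```text
t 10.9 p [ 0.539  -0.0356  0.1196] F [ 0.2 -0.   0.1] w -0.0
L rel [-0.0794 -0.1406]
R rel [-0.0794  0.0091]
toolyaw(y axis) 2.52 zaxis [-0.001 -0.    -1.   ]
L [('scene', -3, 213), ('side', -126, 95)]
R [('scene', 6, 207), ('side', 9, 237)]
```

View pics/w3.png

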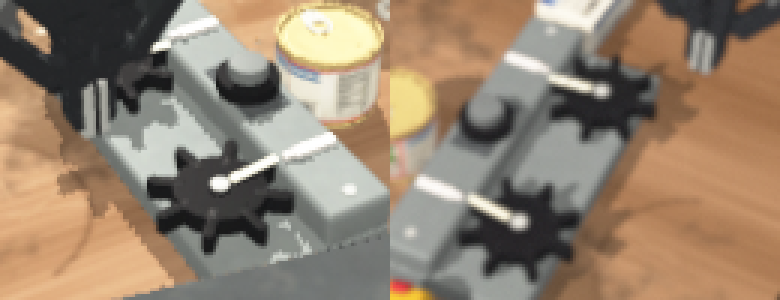

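Both bars now look aligned with their fins, the right one within a few degrees. I'll measure finer to see whether it is still settling.

```bash
sed -i 's/-180,180,3)/-180,180,1)/;s/012,.036,9/015,.037,9/' h.py; python3 - <<'E'
from h import *
for i in range(4):
    bars()
    for _ in range(2): ctrl.get_image('wrist')
print(ctrl.state()['t'])
E
```

```text
L [('scene', -5, 214), ('side', -126, 105)]
R [('scene', 6, 210), ('side', 9, 237)]
L [('scene', -5, 214), ('side', -125, 108)]
R [('scene', 6, 210), ('side', 9, 237)]
L [('scene', -5, 214), ('side', -125, 108)]
R [('scene', 6, 210), ('side', 9, 237)]
L [('scene', -5, 214), ('side', -125, 108)]
R [('scene', 6, 210), ('side', 9, 237)]
11.9
```

```bash
cat >> h.py <<'E'
def wbar(c,rect=.06,save=None):
    "rectify wrist image to the z=.0505 plane round wheel c (counter axes, 0.25 mm/px)"
    s=ctrl.state();im=ctrl.get_image('wrist');k=ctrl.calibration('wrist');f=210/np.tan(np.radians(k['fovy']/2))
    T=np.eye(4);T[:3,:3]=s['orientation'];T[:3,3]=s['eef_pos'];V=np.linalg.inv(T@k['hand_eye'])
    g=np.arange(-rect,rect,.00025);gx,gy=np.meshgrid(g[::-1],g[::-1],indexing='ij')  # rows: +x up, cols: +y left
    w=np.stack([gx.ravel(),gy.ravel()]);w=c[:,None]+Rc@w
    p=V@np.vstack([w,np.full(w.shape[1],.0505),np.ones(w.shape[1])])
    u=f*p[0]/p[2]+k['cx'];v=f*p[1]/p[2]+k['cy'];n=gx.shape
    r=cv2.remap(im,u.reshape(n).astype(np.float32),v.reshape(n).astype(np.float32),cv2.INTER_CUBIC)
    if save: cv2.imwrite(save,r[:,:,::-1])
    m=(r.min(axis=2)>170).astype(np.uint8);N,lab,sta,cen=cv2.connectedComponentsWithStats(m)
    for i in range(1,N):
        if sta[i,4]>600:
            q=np.argwhere(lab==i);x=g[::-1][q[:,0]];y=g[::-1][q[:,1]]
            l=cv2.fitLine(np.c_[x,y].astype(np.float32)*1000,cv2.DIST_L2,0,.01,.01).ravel()
            print('blob n',sta[i,4],'x',(1000*x.min()).round(1),(1000*x.max()).round(1),'y',(1000*y.min()).round(1),(1000*y.max()).round(1),'angle',np.degrees(np.arctan(l[1]/l[0])).round(1),'mean',(1000*x.mean()).round(1),(1000*y.mean()).round(1))
E
python3 - <<'E'
from h import *
wbar(Rw,save='pics/r1.png')
E
```

```text
blob n 30140 x 8.0 59.8 y -59.2 45.3 angle -86.3 mean 47.7 -6.1
blob n 948 x 13.3 22.0 y -42.0 -26.5 angle 72.3 mean 18.9 -36.2
blob n 19301 x -33.0 21.3 y 27.0 59.8 angle 4.0 mean -7.3 47.5
blob n 1881 x -5.2 6.8 y -5.2 7.0 angle -61.8 mean 0.7 0.9
blob n 728 x -32.0 -20.0 y -42.0 -37.2 angle -5.9 mean -26.7 -40.0
```

View pics/r1.png

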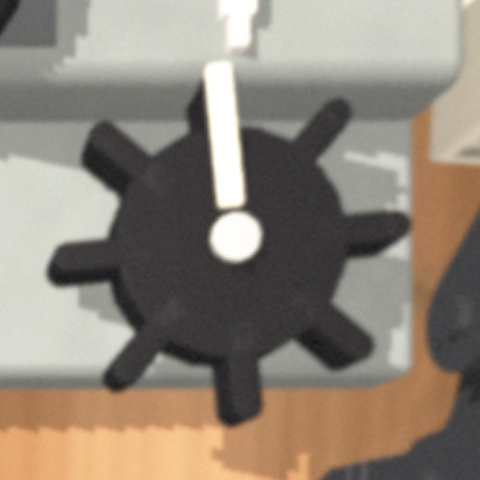

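Rectified view: the hub is at the centre, the fin is straight up at (238,40), and the bar end at (218,64), so the right wheel is about +5.5° short of zero. That is inside the limit but marginal, so I'll nudge it to centre.

Emit:
{"fn": "servo_tool", "kwargs": {
  "rows": [
    {"claw":1,"xyz":[-0.025,0,0],"yaw":0},
    {"claw":1,"xyz":[-0.036,0,0.03],"yaw":0},
    {"claw":1,"xyz":[-0.036,0,0.07],"yaw":0},
    {"claw":1,"xyz":[-0.036,0,0.084],"yaw":0},
    {"claw":1,"xyz":[-0.036,0.014,0.084],"yaw":0},
    {"claw":1,"xyz":[-0.036,0.026,0.084],"yaw":0},
    {"claw":1,"xyz":[-0.036,0.026,0.084],"yaw":0},
    {"claw":1,"xyz":[-0.036,0.026,0.084],"yaw":0}
  ]
}}

```text
t: 12.95
eef_pos: [0.567, -0.0702, 0.037]
orientation: [[-0.044, 0.999, 0.001], [0.999, 0.044, -0.0], [-0.0, 0.001, -1.0]]
force: [-1.0, -0.8, 0.3]
grip_width: 0.0
grip_force: 0.0
```

Emit:
{"fn": "servo_tool", "kwargs": {
  "rows": [
    {"claw":1,"xyz":[0.003,0,0],"yaw":0},
    {"claw":1,"xyz":[0.006,0,0],"yaw":0},
    {"claw":1,"xyz":[0.008,0,0],"yaw":0},
    {"claw":1,"xyz":[0.01,0,0],"yaw":0},
    {"claw":1,"xyz":[0.0115,0,0],"yaw":0},
    {"claw":1,"xyz":[0.0125,0,0],"yaw":0},
    {"claw":1,"xyz":[0.0125,0,0],"yaw":0},
    {"claw":1,"xyz":[0.0125,0,0],"yaw":0}
  ]
}}

```text
t: 13.95
eef_pos: [0.5663, -0.058, 0.0363]
orientation: [[-0.044, 0.999, 0.0], [0.999, 0.044, -0.0], [-0.0, 0.0, -1.0]]
force: [-0.8, 0.4, -0.3]
grip_width: 0.003
grip_force: 0.0
```

```bash
python3 - <<'E'
from h import *
st();bars()
E
```

```text
t 13.95 p [ 0.5663 -0.058   0.0363] F [-0.8  0.4 -0.3] w 0.0
L rel [-0.0531 -0.1642]
R rel [-0.0531 -0.0145]
toolyaw(y axis) 2.52 zaxis [ 0. -0. -1.]
L [('scene', -5, 214), ('side', 45, 89)]
R [('scene', 6, 208), ('side', 8, 238)]
```

Emit:
{"fn": "servo_tool", "kwargs": {
  "rows": [
    {"claw":1,"xyz":[0.001,0,0],"yaw":0},
    {"claw":1,"xyz":[0.002,0,0],"yaw":0},
    {"claw":1,"xyz":[0.003,0,0],"yaw":0},
    {"claw":1,"xyz":[0.004,0,0],"yaw":0},
    {"claw":1,"xyz":[0.004,0,0],"yaw":0},
    {"claw":1,"xyz":[0.004,0,0],"yaw":0},
    {"claw":1,"xyz":[0.004,0,0],"yaw":0},
    {"claw":1,"xyz":[0.004,0,0],"yaw":0}
  ]
}}

```text
t: 15.05
eef_pos: [0.5661, -0.054, 0.0363]
orientation: [[-0.044, 0.999, -0.0], [0.999, 0.044, -0.0], [-0.0, -0.0, -1.0]]
force: [-1.2, -1.9, -0.1]
grip_width: -0.003
grip_force: 0.7
```

```bash
python3 - <<'E'
from h import *
st();bars()
E
```

```text
t 15.05 p [ 0.5661 -0.054   0.0363] F [-1.2 -1.9 -0.1] w -0.0
L rel [-0.0531 -0.1602]
R rel [-0.0532 -0.0105]
toolyaw(y axis) 2.52 zaxis [-0. -0. -1.]
L [('scene', -5, 214), ('side', 45, 67)]
R [('scene', 0, 211), ('side', 4, 237)]
```

Emit:
{"fn": "servo_tool", "kwargs": {
  "rows": [
    {"claw":1,"xyz":[0.0015,0,0],"yaw":0},
    {"claw":1,"xyz":[0.0015,0,0],"yaw":0},
    {"claw":1,"xyz":[0,0,0],"yaw":0},
    {"claw":1,"xyz":[-0.006,0,0],"yaw":0},
    {"claw":1,"xyz":[-0.012,0,0],"yaw":0},
    {"claw":1,"xyz":[-0.012,-0.01,0],"yaw":0},
    {"claw":1,"xyz":[-0.012,-0.026,0],"yaw":0},
    {"claw":1,"xyz":[-0.012,-0.026,0],"yaw":0}
  ]
}}

```text
t: 16.15
eef_pos: [0.5385, -0.067, 0.0363]
orientation: [[-0.044, 0.999, -0.002], [0.999, 0.044, 0.0], [0.0, -0.002, -1.0]]
force: [-0.3, -0.9, 0.2]
grip_width: 0.0
grip_force: 0.0
```

Emit:
{"fn": "servo_tool", "kwargs": {
  "rows": [
    {"claw":1,"xyz":[0,0,-0.05],"yaw":0},
    {"claw":1,"xyz":[0,0,-0.084],"yaw":0},
    {"claw":1,"xyz":[0.03,0,-0.084],"yaw":0},
    {"claw":1,"xyz":[0.07,0,-0.084],"yaw":0},
    {"claw":1,"xyz":[0.11,0,-0.084],"yaw":0},
    {"claw":1,"xyz":[0.15,0,-0.084],"yaw":0},
    {"claw":1,"xyz":[0.172,0,-0.084],"yaw":0},
    {"claw":1,"xyz":[0.172,0,-0.084],"yaw":0}
  ]
}}

```text
t: 17.15
eef_pos: [0.533, 0.107, 0.1202]
orientation: [[-0.048, 0.999, 0.0], [0.999, 0.048, 0.001], [0.001, 0.0, -1.0]]
force: [-0.4, -0.7, 0.2]
grip_width: 0.002
grip_force: 0.0
```

```bash
python3 - <<'E'
from h import *
st();bars();wbar(Lw,save='pics/l1.png')
a=cv2.imread('pics/l1.png');s=ctrl.get_image('side')[215:315,195:325,::-1]
cv2.imwrite('pics/l2.png',np.hstack([cv2.resize(a,(360,360)),cv2.resize(s,(440,360),interpolation=3)]))
go('L',(.0652,-.075),.1)
E
```

```text
t 17.15 p [0.533  0.107  0.1202] F [-0.4 -0.7  0.2] w 0.0
L rel [-0.079   0.0022]
R rel [-0.079   0.1518]
toolyaw(y axis) 2.74 zaxis [ 0.     0.001 -1.   ]
L [('scene', -5, 213), ('side', -1, 229)]
R [('scene', 5, 82), ('side', 3, 237)]
blob n 34194 x 7.8 59.8 y -60.0 59.8 angle 88.1 mean 47.9 5.2
blob n 18757 x -33.0 28.3 y 27.5 59.8 angle -7.3 mean -5.5 46.5
blob n 11335 x -17.5 21.3 y -60.0 -26.5 angle 16.0 mean 4.4 -49.4
blob n 1856 x -5.5 6.5 y -4.7 7.3 angle -61.8 mean 0.4 1.2
blob n 3228 x -33.0 -21.5 y -58.2 -36.0 angle -89.5 mean -27.9 -46.9
shift [-0.0733  0.1443  0.0204]
```

View pics/l2.png

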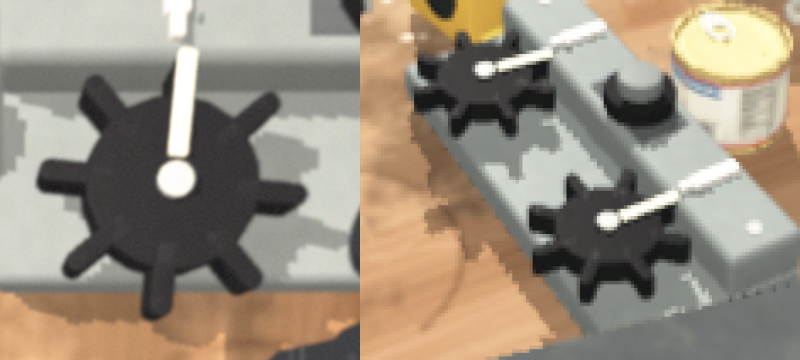

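The left bar is about -5° off straight (end at (188,46), hub at (176,180), fin at (178,25)). The right bar now lines up with its fin. I'll nudge the left the same way.

Emit:
{"fn": "servo_tool", "kwargs": {
  "rows": [
    {"claw":1,"xyz":[0.022,0,0],"yaw":-0.004},
    {"claw":1,"xyz":[0.022,0,0.03],"yaw":0.004},
    {"claw":1,"xyz":[0.022,0,0.07],"yaw":0.004},
    {"claw":1,"xyz":[0.022,0,0.084],"yaw":0.004},
    {"claw":1,"xyz":[0.022,0.014,0.084],"yaw":0.004},
    {"claw":1,"xyz":[0.022,0.026,0.084],"yaw":0.004},
    {"claw":1,"xyz":[0.022,0.026,0.084],"yaw":0.004},
    {"claw":1,"xyz":[0.018,0.026,0.084],"yaw":0.004}
  ]
}}

```text
t: 18.35
eef_pos: [0.5584, 0.1242, 0.0369]
orientation: [[-0.041, 0.999, 0.001], [0.999, 0.041, 0.0], [0.0, 0.001, -1.0]]
force: [-1.8, 0.7, -0.0]
grip_width: 0.002
grip_force: 0.0
```

```bash
python3 - <<'E'
from h import *
st();go('L',(-.053,.0095),.036)
E
```

```text
t 18.35 p [0.5584 0.1242 0.0369] F [-1.8  0.7 -0. ] w 0.0
L rel [-0.0528  0.0182]
R rel [-0.0529  0.1678]
toolyaw(y axis) 2.33 zaxis [ 0.001  0.    -1.   ]
shift [-0.0087 -0.0001  0.0009]
```

Emit:
{"fn": "servo_tool", "kwargs": {
  "rows": [
    {"claw":1,"xyz":[-0.003,0,0],"yaw":0},
    {"claw":1,"xyz":[-0.005,0,0],"yaw":0},
    {"claw":1,"xyz":[-0.006,0,0],"yaw":0},
    {"claw":1,"xyz":[-0.007,0,0],"yaw":0},
    {"claw":1,"xyz":[-0.008,0,0],"yaw":0},
    {"claw":1,"xyz":[-0.009,0,0],"yaw":0},
    {"claw":1,"xyz":[-0.009,0,0],"yaw":0},
    {"claw":1,"xyz":[-0.009,0,0],"yaw":0}
  ]
}}

```text
t: 19.35
eef_pos: [0.5584, 0.1151, 0.0363]
orientation: [[-0.04, 0.999, -0.0], [0.999, 0.04, 0.0], [0.0, -0.0, -1.0]]
force: [-3.1, 3.2, 2.4]
grip_width: 0.001
grip_force: 1.9
```

```bash
python3 - <<'E'
from h import *
st();bars()
E
```

```text
t 19.35 p [0.5584 0.1151 0.0363] F [-3.1  3.2  2.4] w 0.0
L rel [-0.0532  0.0091]
R rel [-0.0532  0.1587]
toolyaw(y axis) 2.31 zaxis [-0.  0. -1.]
L [('scene', 5, 210), ('side', 8, 230)]
R [('scene', 39, 169), ('side', 3, 237)]
```

Pushed slightly past zero. I'll back off, lift and check.

Emit:
{"fn": "servo_tool", "kwargs": {
  "rows": [
    {"claw":1,"xyz":[0.005,0,0],"yaw":0},
    {"claw":1,"xyz":[0.01,0,0],"yaw":0},
    {"claw":1,"xyz":[0.012,-0.015,0],"yaw":0},
    {"claw":1,"xyz":[0.012,-0.026,0],"yaw":0},
    {"claw":1,"xyz":[0,-0.026,-0.04],"yaw":0},
    {"claw":1,"xyz":[-0.01,-0.026,-0.084],"yaw":0.004},
    {"claw":1,"xyz":[-0.01,-0.026,-0.084],"yaw":0.004},
    {"claw":1,"xyz":[-0.01,-0.026,-0.084],"yaw":0.004}
  ]
}}

```text
t: 20.45
eef_pos: [0.5323, 0.1041, 0.1201]
orientation: [[-0.036, 0.999, -0.0], [0.999, 0.036, 0.0], [0.0, -0.0, -1.0]]
force: [0.4, 0.0, 0.2]
grip_width: -0.005
grip_force: 0.0
```

```bash
cat >> h.py <<'E'
def wang(c):
    "bar angle on the rectified wrist picture"
    wbar(c,save='pics/_r.png');g=cv2.imread('pics/_r.png').min(axis=2)
    best=[]
    for a in np.arange(-20,20,.5):
        for o in(-4,-2,0,2,4,6):   # hub offset px along y
            r=np.arange(40,150,2);A=np.radians(a)
            best.append((g[(238-r*np.cos(A)).astype(int),(237+o-r*np.sin(A)).astype(int)].mean(),a,o))
    b=sorted(best)[-12:];print('wrist angle',np.mean([x[1] for x in b]).round(1),'spread',np.std([x[1] for x in b]).round(1),round(b[-1][0]))
E
python3 - <<'E'
from h import *
st();bars();wang(Lw);go('L',(.0652,-.075),.1)
E
```

```text
t 20.45 p [0.5323 0.1041 0.1201] F [0.4 0.  0.2] w -0.01
L rel [-0.0798 -0.0008]
R rel [-0.0798  0.1489]
toolyaw(y axis) 2.08 zaxis [-0.  0. -1.]
L [('scene', 4, 217), ('side', 7, 229)]
R [('scene', -3, 85), ('side', 3, 237)]
blob n 34191 x 7.8 59.8 y -60.0 59.8 angle 88.6 mean 47.8 5.7
blob n 19081 x -33.2 28.3 y 28.3 59.8 angle -2.1 mean -6.9 46.4
blob n 14960 x -33.0 21.5 y -60.0 -28.0 angle -0.9 mean -3.6 -49.0
blob n 1846 x -5.5 6.3 y -4.7 7.3 angle -64.6 mean 0.3 1.2
wrist angle 5.4 spread 3.1 254
shift [-0.073   0.1457  0.019 ]
```

Left is now about +4° and right about 0°, both within the 8.6° limit. Next is the key.

Emit:
{"fn": "servo_tool", "kwargs": {
  "rows": [
    {"claw":1,"xyz":[-0.02,0.035,0],"yaw":0},
    {"claw":1,"xyz":[-0.045,0.08,0],"yaw":0},
    {"claw":1,"xyz":[-0.065,0.125,0],"yaw":0},
    {"claw":1,"xyz":[-0.073,0.146,0.01],"yaw":0},
    {"claw":1,"xyz":[-0.073,0.146,0.03],"yaw":0},
    {"claw":1,"xyz":[-0.073,0.146,0.04],"yaw":0},
    {"claw":1,"xyz":[-0.073,0.146,0.044],"yaw":0},
    {"claw":1,"xyz":[-0.073,0.146,0.046],"yaw":0}
  ]
}}

```text
t: 21.6
eef_pos: [0.6812, 0.0368, 0.0743]
orientation: [[-0.037, 0.999, -0.0], [0.999, 0.037, 0.0], [0.0, -0.0, -1.0]]
force: [0.7, -0.5, 0.5]
grip_width: 0.003
grip_force: 0.0
```

```bash
python3 - <<'E'
from h import *
st();bars();go('L',(.0652,-.075),.0669)
E
```

```text
t 21.6 p [0.6812 0.0368 0.0743] F [ 0.7 -0.5  0.5] w 0.0
L rel [ 0.0659 -0.0747]
R rel [0.0659 0.075 ]
toolyaw(y axis) 2.1 zaxis [-0.  0. -1.]
L [('scene', 4, 218), ('side', 7, 230)]
R [('scene', -1, 144), ('side', 1, 206)]
shift [-0.0001 -0.0011  0.0077]
```

Emit:
{"fn": "servo_tool", "kwargs": {
  "rows": [
    {"claw":1,"xyz":[0,0,0.004],"yaw":0},
    {"claw":1,"xyz":[0,0,0.007],"yaw":0},
    {"claw":1,"xyz":[0,0,0.009],"yaw":0},
    {"claw":1,"xyz":[0,0,0.0105],"yaw":0},
    {"claw":1,"xyz":[0,0,0.012],"yaw":0},
    {"claw":1,"xyz":[0,0,0.0125],"yaw":0},
    {"claw":1,"xyz":[0,0,0.0125],"yaw":0},
    {"claw":1,"xyz":[0,0,0.0125],"yaw":0}
  ]
}}

```text
t: 22.7
eef_pos: [0.6823, 0.0364, 0.0656]
orientation: [[-0.036, 0.999, 0.002], [0.999, 0.036, 0.001], [0.001, 0.002, -1.0]]
force: [-9.1, 1.3, 34.6]
grip_width: 0.002
grip_force: 17.6
```

The force rose to 35 N, so something has bottomed out. I'll back off in small steps and read the force profile to tell a sprung key from a rigid stop.

Emit:
{"fn": "servo_tool", "kwargs": {
  "rows": [
    {"claw":1,"xyz":[0,0,-0.0035],"yaw":0},
    {"claw":1,"xyz":[0,0,-0.0035],"yaw":0},
    {"claw":1,"xyz":[0,0,-0.0035],"yaw":0},
    {"claw":1,"xyz":[0,0,-0.0035],"yaw":0},
    {"claw":1,"xyz":[0,0,-0.0035],"yaw":0},
    {"claw":1,"xyz":[0,0,-0.0035],"yaw":0},
    {"claw":1,"xyz":[0,0,-0.0035],"yaw":0},
    {"claw":1,"xyz":[0,0,-0.0035],"yaw":0}
  ]
}}

```text
t: 23.7
eef_pos: [0.6821, 0.0363, 0.0661]
orientation: [[-0.036, 0.999, 0.001], [0.999, 0.036, 0.0], [0.0, 0.001, -1.0]]
force: [-1.2, 1.1, 10.3]
grip_width: -0.0
grip_force: 5.3
```

Emit:
{"fn": "servo_tool", "kwargs": {
  "rows": [
    {"claw":1,"xyz":[0,0,-0.0025],"yaw":0},
    {"claw":1,"xyz":[0,0,-0.0025],"yaw":0},
    {"claw":1,"xyz":[0,0,-0.0025],"yaw":0},
    {"claw":1,"xyz":[0,0,-0.0025],"yaw":0},
    {"claw":1,"xyz":[0,0,-0.0025],"yaw":0},
    {"claw":1,"xyz":[0,0,-0.0025],"yaw":0},
    {"claw":1,"xyz":[0,0,-0.0025],"yaw":0},
    {"claw":1,"xyz":[0,0,-0.0025],"yaw":0}
  ]
}}

```text
t: 24.7
eef_pos: [0.6818, 0.0362, 0.0678]
orientation: [[-0.036, 0.999, 0.0], [0.999, 0.036, -0.0], [-0.0, 0.0, -1.0]]
force: [3.4, 1.3, 3.5]
grip_width: 0.001
grip_force: 1.9
```

Emit:
{"fn": "servo_tool", "kwargs": {
  "rows": [
    {"claw":1,"xyz":[0,0,-0.0025],"yaw":0},
    {"claw":1,"xyz":[0,0,-0.0025],"yaw":0},
    {"claw":1,"xyz":[0,0,-0.0025],"yaw":0},
    {"claw":1,"xyz":[0,0,-0.0025],"yaw":0},
    {"claw":1,"xyz":[0,0,-0.0025],"yaw":0},
    {"claw":1,"xyz":[0,0,-0.0025],"yaw":0},
    {"claw":1,"xyz":[0,0,-0.0025],"yaw":0},
    {"claw":1,"xyz":[0,0,-0.0025],"yaw":0}
  ]
}}

```text
t: 25.7
eef_pos: [0.6813, 0.036, 0.0702]
orientation: [[-0.036, 0.999, -0.001], [0.999, 0.036, -0.0], [-0.0, -0.001, -1.0]]
force: [-0.3, -0.6, 2.5]
grip_width: -0.001
grip_force: 1.2
```

The force drops smoothly from the stop (4 N at 67.8 mm, 2.5 N at 70.2 mm), so this is the sprung key and it was fully down. Lifting off.

Emit:
{"fn": "servo_tool", "kwargs": {
  "rows": [
    {"claw":1,"xyz":[0,0,-0.005],"yaw":0},
    {"claw":1,"xyz":[0,0,-0.02],"yaw":0},
    {"claw":1,"xyz":[0,0,-0.05],"yaw":0},
    {"claw":1,"xyz":[0,0,-0.09],"yaw":0},
    {"claw":1,"xyz":[0,-0.05,-0.11],"yaw":0},
    {"claw":1,"xyz":[0,-0.1,-0.11],"yaw":0},
    {"claw":1,"xyz":[0,-0.12,-0.11],"yaw":0},
    {"claw":1,"xyz":[0,-0.12,-0.11],"yaw":0}
  ]
}}

```text
t: 26.7
eef_pos: [0.5605, 0.0319, 0.1815]
orientation: [[-0.036, 0.999, 0.0], [0.999, 0.036, 0.001], [0.001, 0.0, -1.0]]
force: [0.8, -0.5, 0.2]
grip_width: 0.001
grip_force: 0.0
```

```bash
python3 - <<'E'
from h import *
st();bars()
a=ctrl.get_image('side')[195:315,195:355,::-1];b=ctrl.get_image('scene')[160:280,240:400,::-1]
cv2.imwrite('pics/e.png',np.hstack([cv2.resize(x,(400,300),interpolation=3) for x in(a,b)]))
E
```

```text
t 26.7 p [0.5605 0.0319 0.1815] F [ 0.8 -0.5  0.2] w 0.0
L rel [-0.0548 -0.0741]
R rel [-0.0548  0.0756]
toolyaw(y axis) 2.06 zaxis [ 0.     0.001 -1.   ]
L [('scene', 4, 218), ('side', 7, 230)]
R [('scene', 0, 209), ('side', 3, 237)]
```

View pics/e.png

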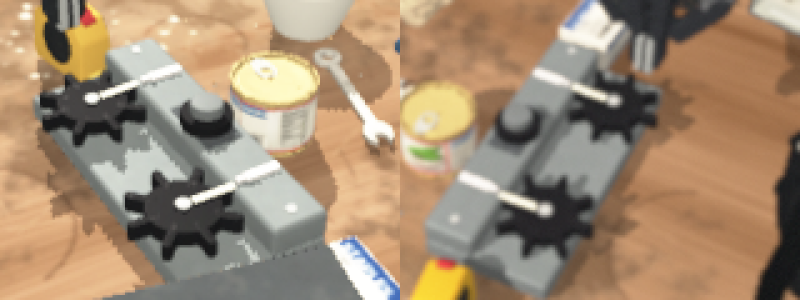

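Both bars point at their fins, the key is up, the tin, tape and carton haven't moved, and the arm is clear.

```bash
python3 -c "
from bench import ctrl;print(ctrl.close_job())"
```

```text
the job is handed in; nothing more can be done
None
```

I handed the job in at about 27 s with both wheels at zero (left about 4° off, right about 0°, limit roughly 8.6°), the key pressed fully down and back up, and the tin, tape measure and carton not visibly moved; no verdict came back.

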